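# Bring the wide jar round on the reagent carousel and weigh it

## Task

Gently turn the reagent carousel (the bar on its top is the handle) until the short, wide jar stands in the middle of the gap in the wire guard, at the black mark, and let the carousel come to rest. Then lift the jar out through the gap, set it down gently and upright in the middle of the balance pan, and let go. Leave the other bottles standing in the carousel, and do not disturb the things on the bench.

Things in the scene. Friction and masses are not known exactly. Their poses are not given: they have to be found in the camera images.
- jar_mid (a point): short, wide amber jar, loose, about 0.17 kg: body 52 mm in diameter and 44 mm high, black screw cap 49 mm wide, 62 mm high in all; the widest of the four containers in the carousel, its cap nearly as wide as its body. The point is on its axis, half-way up (31 mm above its underside); z is up
- carousel: fixed round grey foot, 390 mm in diameter, with a wire guard; origin at its centre on the bench. Its -x points, roughly to the robot, to the middle of the guard's gap, where a black mark lies on the foot's edge. The guard, a flat fan of 7 mm steel wires 142 mm above the bench, covers all but the gap, 70 degrees to each side of -x; a 68 mm wire ring surrounds the shaft
- rotor (a joint): turning angle (rad, anticlockwise from above, -4 to 4) of the white disc, 340 mm in diameter, top 30 mm above the bench. Slight friction (0.08 N m) and drag (0.12 N m per rad/s); stays where left. Ribs 8 mm high part it into six bays, middles 125 mm from the axis, at 0, 60, 120.. degrees from -x at joint 0. The four containers stand in bays in any order, up to 35 mm off the middle; the bay first in the gap is empty
- bar_grip (a point): black bar grip on top of the carousel's shaft, turns the disc: 60 mm long, 14 mm wide, 36 mm high, from 156 to 192 mm above the bench, clear above the guard. The point is on the turning axis, 178 mm above the bench; its x axis lies along the bar and turns with the disc (parallel to the carousel's x axis at joint 0)
- gap_bay (a point): where the jar must stand before it is lifted out: the middle of the bay place in the gap, 125 mm from the carousel's axis straight towards the black mark, on the disc's top face (30 mm above the bench). Fixed to the base, with the carousel's axes
- pan (a point): the centre of the top face of the balance's round steel pan, 112 mm in diameter, 74 mm above the bench; z up, x and y along the balance's sides
- balance: the white bench balance, 250 by 180 mm (x by y), 58 mm high, fixed; its display and keys are on its -x part, the pan stands 16 mm above its top, its centre 30 mm to +x of the origin. The origin is on the bench
- tall_bottle_mid (a point): tall thin round amber bottle, 40 mm in diameter, 85 mm high, in the carousel; the point is half-way up its axis. To be left standing in the carousel
- square_bottle_mid (a point): square amber bottle, 40 by 40 mm, 80 mm high with its cap, in the carousel; the point is half-way up. To be left standing in the carousel
- vial_mid (a point): small thin amber vial, 32 mm in diameter, 52 mm high, in the carousel; the point is half-way up. To be left standing in the carousel
- beaker_rim (a point): empty glass beaker on the bench, 64 mm wide, 85 mm high; the point is the centre of its mouth. A bystander
- dishes_mid (a point): two small stacked culture dishes on the bench, 60 mm in diameter, 30 mm high; the point is at half height. A bystander
- spatula_grip (a point): spatula 180 mm long lying on the bench; the point is on its handle. A bystander

How it is judged:
By the outcome, as a careful person would: the job done as asked, in the order asked, and still so for the second after the job is handed in, with the robot touching nothing.
It also fails if it takes over 62 s, if anything falls off the work surface, if the arm or the gripper's body presses on something with over 40 N, if the wrist force passes 120 N, or if a joint passes its speed limit or range.

## Robot

A 6-joint arm with a two-finger parallel gripper is mounted at the origin on the work surface. World frame = base frame: x ahead of the robot, y to its left, z up, the work surface at z = 0. Lengths are in m, angles in rad, forces in N, time in s.
With the tool pointing down it reaches from about 0.325 to 0.75 m from the base axis. Payload 7.6 kg.
Tool frame: the origin (TCP) lies at the very end of the fingers, on their centre line; the grasp point (between the pads) lies 19 mm behind it; z points along the fingers, y is the direction in which the jaws open and shut (so a half turn about z gives the same grasp; the last joint's range is limited). The gripper opens to 85 mm and grips with 20 to 120 N. Pads are 22 mm wide; open, the fingers measure 114 mm over their backs; the gripper's body (76 mm by 85 mm) begins 54 mm behind the grasp point. The pads swing forward as they close: fully open they stand 13 mm farther back than shut.
Start: joints at [-0.07, 0.052, 1.401, -0, 1.689, -0.07], TCP at [0.525, 0, 0.231] pointing down, gripper open.
Joint ranges: [-2.9, 2.9], [-0.91, 2.17], [0.12, 2.37], [-1.06, 4.2], [0.26, 2.73], [-2.93, 2.93]. Speed limits (rad/s): [2.57, 2.57, 3.01, 3.14, 3.14, 3.14].

## Interface

Orientations are given as [roll, pitch, yaw] about the fixed x, y, z axes, in that order (R = Rz(yaw) Ry(pitch) Rx(roll)).
In Python, from station import sensors, read_camera, order gives the robot as it stands.
- The arm moves only by the tool arm_command, never from a script. Its argument "rows" is a list of rows, each a list of 5 numbers: the finger opening in mm, from 0 to 85.4, then the shift along the tool's x, y, z in mm, then the turn about the tool's z in rad. A call has 1 to 12 rows; each row shifts and turns the commanded pose from where the row before left it, along the tool's axes as they then stand; what a row does not reach is not made up. A row lasts 1/8 s, in which the tool goes at most 62.5 mm and 10.7 degrees, less where a joint would pass 70% of its speed; a pose out of reach is approached as far as the arm can. A call is refused whole if a number of a shift passes 62.5 or a number of a turn 0.188, either way. A call with a gripper value outside its range is refused whole. The fingers move at their own pace and stop on an object; "squeeze" is the grip in N (left out, the last holds). Time passes only in rows, so rows that do not move let the fingers close. It gives the time, the measured TCP pose, the force and the opening at its end, in the units of the state.
- sensors.sense(): the state, without advancing time (a new reading comes with each control period).
- read_camera(name): name is "scene" or "side" or "wrist"; returns a dict with "pixels" (480x640x3 uint8, blue, green, red), "z_map" (480x640 float32, m along the optical axis (not along the pixel's ray), 0 where there is no reading), "fx", "fy", "cx", "cy" (pixels), "dist" ([k1, k2, p1, p2, k3] as OpenCV has them; the pictures are not rectified), "R" (3x3) and "t" (3): a world point X has camera coordinates R X + t. Camera axes: x right, y down, z forward; pixel columns grow to the right and rows downward; lengths in m; the calibration is good to about 2 mm. A picture is of the moment at which its call begins.
- order.finish_job(): hands the job in, once; it reports no verdict.
The state is a dict: "time_s": time; "qpos": joint angles; "qd": joint speeds; "joint_torque": joint torques, N m; "eef_pos": TCP position; "ee_rot": TCP orientation; "ft_force": force on the tool from outside, world axes, zero at the start; "wrist_torque": the same for the moment, N m; "width": finger opening in m.
Only numpy, scipy, OpenCV 4.12 (cv2) and the standard library are available. Lean on these libraries where they do the work, as an engineer would, in place of code of your own. Each camera call takes 0.05 s, during which the arm holds its last target.

## Working session

There is one attempt and no reset: what is moved stays moved. The work goes in short steps, Python scripts to look and compute and a tool call to move; the robot and the scene stay as the last step left them, time stands still between calls to the robot, and variables do not carry over. Pictures are saved under pics/ and viewed, and the job is handed in when it is done.

Besides the shell and the picture viewer there is one more tool, called after "Call:" as name(argument=value, ...) on one line, values as JSON. arm_command: Moves the arm, as the interface text tells. Its arguments: {"type":"object","properties":{"rows":{"type":"array","items":{"type":"array","items":{"type":"number"}}},"squeeze":{"type":"number"}},"required":["rows"]}

```bash
mkdir -p pics; ls; cat > h.py <<'E'
import numpy as np, cv2
from station import sensors, read_camera, order
def snap(n,f):
    c=read_camera(n); np.savez(''+f+'.npz',**{k:np.array(v) for k,v in c.items()}); cv2.imwrite('pics/'+f+'.png',c['pixels']); return c
def load(f):
    return dict(np.load(''+f+'.npz'))
def K(c): return np.array([[c['fx'],0,c['cx']],[0,c['fy'],c['cy']],[0,0,1.]],float)
def ray(c,uv):
    p=cv2.undistortPoints(np.array(uv,float).reshape(-1,1,2),K(c),np.array(c['dist'],float)).reshape(-1,2)
    R=np.array(c['R']);t=np.array(c['t']).ravel()
    d=np.c_[p,np.ones(len(p))]@R
    return -R.T@t,d
def onz(c,uv,z):
    o,d=ray(c,uv); return o+d*((z-o[2])/d[:,2])[:,None]
def cloud(c):
    v,u=np.mgrid[0:480,0:640]; o,d=ray(c,np.c_[u.ravel(),v.ravel()])
    z=c['z_map'].ravel(); return (o+d*z[:,None]).reshape(480,640,3)
def proj(c,X):
    R=np.array(c['R'],float);t=np.array(c['t'],float)
    return cv2.projectPoints(np.array(X,float).reshape(-1,3),cv2.Rodrigues(R)[0],t,K(c),np.array(c['dist'],float))[0].reshape(-1,2)
E
python3 - <<'E'
from h import *
for n in ['scene','side','wrist']:
    c=snap(n,n+'0'); print(n,np.array(c['R']).round(2).tolist(),c['t'],-np.array(c['R']).T@np.array(c['t']))
print(sensors.sense())
E
```

```text
pics
scene [[0.18, 0.98, -0.01], [0.58, -0.11, -0.81], [-0.79, 0.14, -0.59]] [-0.16497923 -0.20024247  1.56576744] [ 1.38967165 -0.07625457  0.76285047]
side [[-0.91, -0.41, -0.01], [-0.25, 0.58, -0.78], [0.33, -0.7, -0.63]] [0.52634737 0.20427977 1.24995678] [0.11990427 0.97863156 0.95345003]
wrist [[1.0, -0.0, -0.0], [-0.0, -0.96, 0.27], [-0.0, -0.27, -0.96]] [-0.52431872 -0.03514053  0.37880244] [0.52545333 0.0668599  0.37291396]
{'time_s': 0.15, 'qpos': array([-7.02862294e-02,  5.27052909e-02,  1.40146967e+00,  1.79841845e-05,
        1.68862623e+00, -7.03115655e-02]), 'qd': array([-0.00053834, -0.00196282, -0.00450664,  0.00049127,  0.0014826 ,
        0.00063269]), 'joint_torque': array([ 9.01752592e-04, -3.81951857e+01, -3.60423374e+01, -3.57651027e-05,
        4.66565543e-03,  6.07237575e-05]), 'eef_pos': array([5.24773194e-01, 5.11647952e-05, 2.30670016e-01]), 'ee_rot': array([-3.14038836e+00, -1.02721866e-04,  1.57082370e+00]), 'ft_force': array([ 0.41020708, -0.26203782, -1.30265669]), 'wrist_torque': array([-0.026186  ,  0.03612206, -0.06395652]), 'width': 0.08553707308481902}
```

View pics/scene0.png

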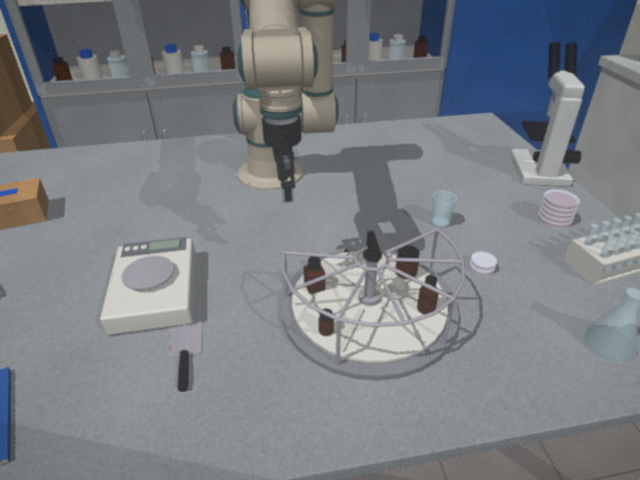

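View pics/side0.png

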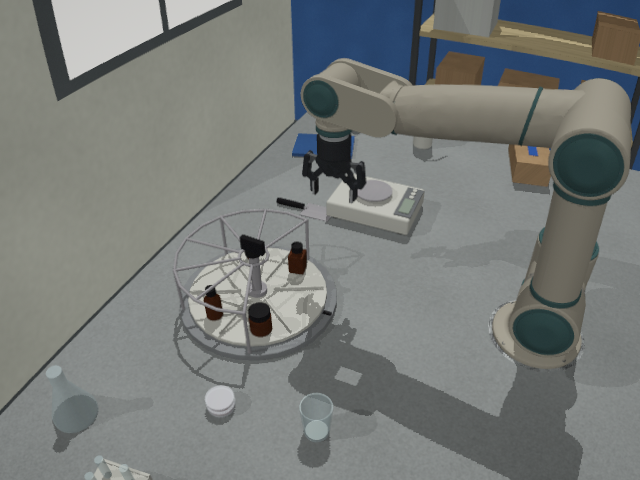

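View pics/wrist0.png

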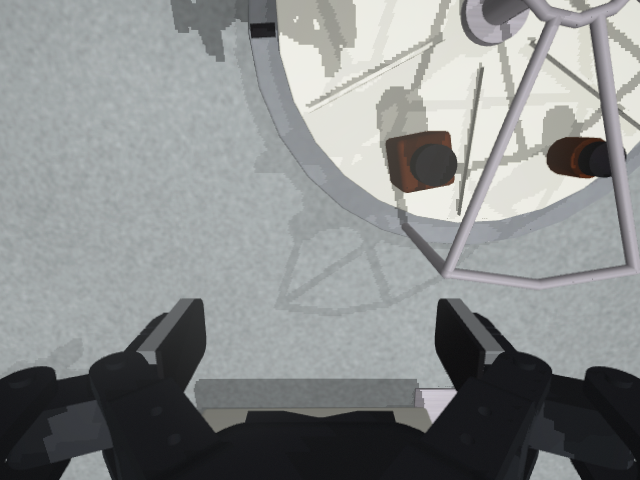

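The scene view shows the carousel at about (370,300), with the bar at (373,245) and the jar probably at (407,262). The balance pan is at (150,274). In the side view the jar is at (260,318) and the black mark at (327,313). The wrist view shows the mark at (262,30).

```bash
cat > m.py <<'E'
from h import *
from scipy.optimize import least_squares
def circ(P):
    f=lambda p:np.hypot(P[:,0]-p[0],P[:,1]-p[1])-p[2]
    m=P.mean(0); return least_squares(f,[m[0],m[1],.17],loss='soft_l1',f_scale=.002).x
def masks(c):
    X=cloud(c); ok=(np.array(c['z_map'])>0.1); hsv=cv2.cvtColor(c['pixels'],cv2.COLOR_BGR2HSV); return X,ok,hsv
if __name__=='__main__':
  for n in ['scene0','side0','wrist0']:
    c=load(n); X,ok,h=masks(c)
    x,y,z=X[...,0],X[...,1],X[...,2]
    roi=ok&(x>.4)&(x<1.0)&(y>-.2)&(y<.45)
    # disc
    d=roi&(abs(z-.03)<.008)&(h[...,1]<40)&(h[...,2]>150)
    m=d.astype(np.uint8)*255
    cs=max(cv2.findContours(cv2.morphologyEx(m,cv2.MORPH_CLOSE,np.ones((9,9))),cv2.RETR_EXTERNAL,cv2.CHAIN_APPROX_NONE)[0],key=cv2.contourArea)
    hull=cv2.convexHull(cs).reshape(-1,2)
    cs=cs.reshape(-1,2); P=onz(c,cs,.03)[:,:2]
    hp=onz(c,hull,.03)[:,:2]
    print(n,'disc',d.sum(),circ(hp).round(4),circ(P).round(4))
    b=roi&(z>.15)&(z<.2)&(h[...,2]<60)
    if b.sum()>20:
        Q=X[b]; print(' bar',b.sum(),Q.min(0).round(3),Q.max(0).round(3))
    # containers
    a=roi&(z>.034)&(z<.135)&((h[...,2]<70)|((h[...,1]>100)&(h[...,2]<140)))
    nl,lab,st,ce=cv2.connectedComponentsWithStats(a.astype(np.uint8))
    for i in range(1,nl):
        if st[i,4]>60:
            Q=X[lab==i]; print('  obj',st[i].tolist(),np.median(Q,0).round(3),np.percentile(Q,2,axis=0).round(3),np.percentile(Q,98,axis=0).round(3))
    k=roi&(z<.04)&(h[...,2]<45)
    nl,lab,st,ce=cv2.connectedComponentsWithStats(k.astype(np.uint8))
    for i in range(1,nl):
        if st[i,4]>15: print('  mark',st[i].tolist(),X[lab==i].mean(0).round(3))
E
python3 m.py
```

```text
scene0 disc 7668 [0.6616 0.157  0.1696] [0.6886 0.1384 0.1422]
 bar 293 [0.633 0.141 0.154] [0.691 0.174 0.195]
  obj [398, 246, 21, 11, 189] [0.591 0.266 0.092] [0.571 0.242 0.089] [0.609 0.285 0.095]
  obj [305, 257, 16, 14, 150] [0.611 0.045 0.108] [0.592 0.033 0.087] [0.618 0.059 0.112]
  obj [426, 276, 10, 10, 74] [0.715 0.269 0.115] [0.704 0.259 0.109] [0.724 0.278 0.117]
side0 disc 5199 [0.6544 0.1607 0.1653] [0.6017 0.1283 0.1028]
 bar 415 [0.627 0.152 0.151] [0.689 0.181 0.195]
  obj [288, 242, 19, 32, 470] [0.596 0.062 0.077] [0.581 0.032 0.036] [0.618 0.072 0.111]
  obj [204, 288, 18, 20, 209] [0.702 0.279 0.088] [0.69  0.264 0.066] [0.724 0.289 0.114]
  obj [248, 303, 24, 33, 659] [0.583 0.28  0.082] [0.565 0.249 0.037] [0.609 0.294 0.094]
  obj [205, 307, 18, 13, 136] [0.702 0.289 0.049] [0.691 0.271 0.035] [0.72  0.293 0.068]
  mark [323, 311, 8, 4, 23] [0.478 0.152 0.02 ]
  mark [214, 313, 9, 7, 16] [0.696 0.281 0.037]
  mark [262, 328, 10, 8, 20] [0.57  0.278 0.037]
wrist0 disc 50411 [0.6071 0.1011 0.1042] [0.593  0.0879 0.0916]
  obj [400, 133, 57, 59, 2084] [0.599 0.045 0.109] [0.584 0.027 0.084] [0.618 0.06  0.111]
  obj [548, 137, 64, 41, 2136] [0.724 0.047 0.065] [0.719 0.033 0.036] [0.737 0.06  0.082]
  obj [386, 139, 16, 51, 461] [0.583 0.043 0.062] [0.58  0.025 0.037] [0.586 0.06  0.082]
  mark [250, 23, 25, 15, 318] [0.477 0.147 0.021]
```

```bash
python3 - <<'E'
from m import *
for n in ['scene0','side0']:
    c=load(n); X,ok,h=masks(c); x,y,z=X[...,0],X[...,1],X[...,2]
    b=ok&(abs(x-.66)<.06)&(abs(y-.16)<.06)&(z>.186)&(z<.2)&(h[...,2]<60)
    Q=X[b]; r=cv2.minAreaRect((Q[:,:2]*1000).astype(np.float32)); print(n,b.sum(),r,Q[:,:2].mean(0))
    # pan: gray disc z .074, balance top
    p=ok&(x>.3)&(x<.9)&(y<-.1)&(y>-.6)&(abs(z-.074)<.005)
    m=p.astype(np.uint8); cs=max(cv2.findContours(m,cv2.RETR_EXTERNAL,cv2.CHAIN_APPROX_NONE)[0],key=cv2.contourArea)
    P=onz(c,cv2.convexHull(cs).reshape(-1,2),.074)[:,:2]; print(' pan',circ(P).round(4),p.sum())
E
```

```text
scene0 125 ((661.632568359375, 156.2256317138672), (12.078325271606445, 58.245201110839844), 87.64190673828125) [0.66599785 0.15587383]
 pan [ 0.5315 -0.3143  0.0564] 1318
side0 109 ((657.2334594726562, 161.3143310546875), (16.61433219909668, 59.06741714477539), 87.14549255371094) [0.65693089 0.16274535]
 pan [ 0.5264 -0.3091  0.0549] 493
```

Call:
arm_command(rows=[[85,13,11,-5,0],[85,26,22,-10,0],[85,26,22,-10,0],[85,26,22,-5,0],[85,26,22,0,0],[85,26,22,0,0],[85,14,13,0,0],[85,0,0,0,0]])

```text
time_s: 1.15
eef_pos: [0.6592, 0.1578, 0.2599]
ee_rot: [-3.14, 0.0, 1.572]
ft_force: [0.6, -0.1, -0.1]
width: 0.0851
```

```bash
python3 - <<'E'
from h import *
snap('wrist','wrist1')
E
```

Call:
arm_command(rows=[[85,0,0,0,0.08],[85,0,0,0,0.17],[85,0,0,0,0.17],[85,0,0,0,0.17],[85,0,0,0,0.17],[85,0,0,0,0.17],[85,0,0,0,0.17],[85,0,0,0,0.17],[85,0,0,0,0.17],[85,0,0,0,0.17],[85,0,0,0,0],[85,0,0,0,0]])

```text
time_s: 2.7
eef_pos: [0.6588, 0.1565, 0.2616]
ee_rot: [3.142, -0.0, -0.036]
ft_force: [-0.6, 0.0, -0.1]
width: 0.0851
```

```bash
python3 - <<'E'
from h import *
snap('wrist','wrist2'); snap('scene','scene2'); s=sensors.sense();print(s['eef_pos'],s['ee_rot'],s['qpos'])
E
```

```text
[0.65891038 0.15674376 0.26147178] [ 3.14157149e+00 -1.68574842e-04 -3.74149781e-02] [ 1.79057915e-01  5.00655043e-01  8.08284938e-01 -5.88771424e-05
  1.83249258e+00  1.78725398e+00]
```

View pics/wrist1.png

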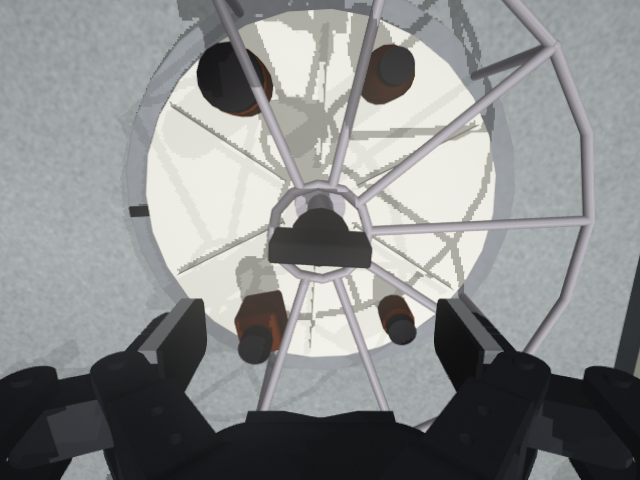

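View pics/wrist2.png

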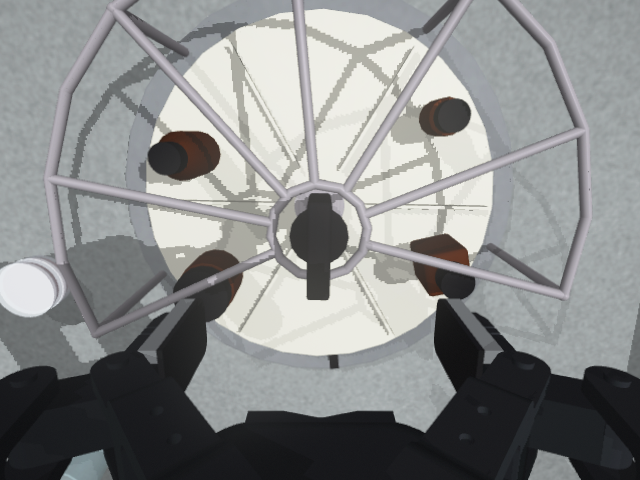

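Wrist view 1 shows the whole disc, with the jar cap at (228,77), the mark at (138,211) and the bar at (320,247). In wrist view 2 the bar stands upright at (318,247), parallel to the fingers, and the mark is at (334,361).

```bash
cat > w.py <<'E'
from m import *
def meas(n):
    c=load(n); X,ok,h=masks(c); x,y,z=X[...,0],X[...,1],X[...,2]
    near=ok&(np.hypot(x-.66,y-.158)<.22)
    d=near&(abs(z-.03)<.006)&(h[...,1]<45)&(h[...,2]>130)&(np.hypot(x-.66,y-.158)<.185)
    cs=np.concatenate(cv2.findContours(d.astype(np.uint8),cv2.RETR_EXTERNAL,cv2.CHAIN_APPROX_NONE)[0]).reshape(-1,2)
    P=onz(c,cv2.convexHull(cs).reshape(-1,2),.03)[:,:2]; C=circ(P); print(n,'disc',C.round(4))
    b=near&(z>.186)&(z<.2)&(h[...,2]<70)&(np.hypot(x-.66,y-.158)<.045)
    if b.sum()>50:
        r=cv2.minAreaRect((X[b][:,:2]*1000).astype(np.float32)); print(' bar',b.sum(),r)
    k=near&(z<.026)&(z>.01)&(h[...,2]<45)&(np.hypot(x-C[0],y-C[1])>.17)
    nl,lab,st,ce=cv2.connectedComponentsWithStats(k.astype(np.uint8))
    for i in range(1,nl):
        if st[i,4]>25:
            p=X[lab==i].mean(0); print('  mark',st[i].tolist(),p.round(4),np.hypot(*(p[:2]-C[:2])).round(3),np.degrees(np.arctan2(p[1]-C[1],p[0]-C[0])).round(2)%360)
    a=near&(z>.085)&(z<.12)&(h[...,2]<90)
    nl,lab,st,ce=cv2.connectedComponentsWithStats(cv2.morphologyEx(a.astype(np.uint8),cv2.MORPH_OPEN,np.ones((3,3))))
    for i in range(1,nl):
        if st[i,4]>60:
            Q=X[lab==i]; (u,v),rr=cv2.minEnclosingCircle((Q[:,:2]*1000).astype(np.float32))
            p=np.array([u,v])/1000; print('  cap',st[i].tolist(),p.round(4),'r',round(rr,1),'z',np.median(Q[:,2]).round(3),'rad',np.hypot(*(p-C[:2])).round(4),'ang',np.degrees(np.arctan2(p[1]-C[1],p[0]-C[0])).round(2)%360)
if __name__=='__main__':
    import sys
    for n in sys.argv[1:]: meas(n)
E
python3 w.py wrist1 wrist2 scene2
```

```text
wrist1 disc [0.6589 0.1566 0.1688]
 bar 2469 ((658.9483642578125, 156.93321228027344), (14.56032657623291, 58.55134963989258), 86.73067474365234)
  cap [197, 42, 59, 71, 2827] [0.5904 0.2635] r 24.6 z 0.092 rad 0.127 ang 122.63
  cap [369, 46, 46, 49, 1723] [0.7118 0.2686] r 17.2 z 0.114 rad 0.1239 ang 64.71
  cap [249, 53, 14, 27, 143] [0.6102 0.2711] r 9.4 z 0.091 rad 0.1244 ang 113.02
  cap [505, 52, 23, 15, 188] [0.7974 0.2735] r 3.0 z 0.103 rad 0.1813 ang 40.16
  cap [238, 315, 35, 49, 1348] [0.601  0.0466] r 21.2 z 0.109 rad 0.1243 ang 242.22
wrist2 disc [0.6592 0.1565 0.1686]
 bar 2288 ((659.6409301757812, 156.39439392089844), (13.992928504943848, 59.63225173950195), 86.99337005615234)
  cap [446, 0, 12, 10, 83] [0.8101 0.0564] r 3.0 z 0.093 rad 0.1812 ang 326.44
  cap [140, 27, 18, 12, 91] [0.7972 0.2718] r 2.1 z 0.1 rad 0.1799 ang 39.88
  cap [148, 135, 51, 43, 1641] [0.7114 0.2681] r 17.2 z 0.114 rad 0.1232 ang 64.92
  cap [429, 266, 46, 33, 1041] [0.6001 0.0479] r 17.4 z 0.11 rad 0.1236 ang 241.45
  cap [173, 269, 41, 23, 428] [0.6044 0.2689] r 19.2 z 0.092 rad 0.125 ang 115.97
  cap [520, 269, 20, 14, 72] [ 0.6049 -0.0153] r 2.4 z 0.105 rad 0.1801 ang 252.47
  cap [190, 281, 39, 41, 856] [0.5862 0.2527] r 20.6 z 0.092 rad 0.1207 ang 127.15
  cap [116, 299, 21, 19, 147] [0.5879 0.3233] r 3.0 z 0.104 rad 0.1814 ang 113.14
scene2 disc [0.662  0.1567 0.1706]
 bar 127 ((661.7919311523438, 156.35061645507812), (12.28554630279541, 59.17469787597656), 86.2802734375)
  cap [398, 246, 21, 12, 210] [0.5896 0.2647] r 25.8 z 0.092 rad 0.1301 ang 123.87
  cap [307, 257, 13, 16, 179] [0.6039 0.0439] r 16.9 z 0.107 rad 0.1269 ang 242.73000000000002
  cap [426, 275, 11, 11, 85] [0.7132 0.2713] r 13.4 z 0.115 rad 0.1255 ang 65.94
```

```bash
python3 - <<'E'
from m import *
C=np.array([.659,.1566])
for n,(u0,v0,u1,v1) in {'wrist1':(190,38,270,120),'wrist2':(165,262,235,330)}.items():
    c=load(n); X,ok,h=masks(c); z=X[...,2]
    a=np.zeros((480,640),bool); a[v0:v1,u0:u1]=1
    a&=(abs(z-.092)<.003)&(h[...,2]<90)
    Q=X[a][:,:2]; (u,v),r=cv2.minEnclosingCircle((Q*1000).astype(np.float32)); p=np.array([u,v])/1000-C
    print(n,'jar',u,v,r,np.hypot(*p),np.degrees(np.arctan2(p[1],p[0])))
for n,b in {'wrist0':(240,15,285,45),'wrist1':(120,195,155,225),'wrist2':(322,348,345,375)}.items():
    c=load(n); g=c['pixels'].max(2); m=np.zeros_like(g); m[b[1]:b[3],b[0]:b[2]]=(g<60)[b[1]:b[3],b[0]:b[2]]
    ys,xs=np.nonzero(m); zz=np.median(cloud(c)[m>0][:,2]); p=onz(c,[[xs.mean(),ys.mean()]],zz)[0,:2]
    q=p-C; print(n,'mark',m.sum(),zz,p,np.hypot(*q),np.degrees(np.arctan2(q[1],q[0]))%360)
E
```

```text
wrist1 jar 590.5103759765625 263.62713623046875 24.572463989257812 0.1270654811054802 122.61630227069573
wrist2 jar 591.2196044921875 263.57061767578125 24.34604263305664 0.12663686296309487 122.3598039588451
wrist0 mark 333 0.02067853433947764 [0.47729219 0.14705866] 0.18195814612125707 183.00579869407167
wrist1 mark 103 0.0212320117008577 [0.47400608 0.14798716] 0.1851943043377422 182.66561936523817
wrist2 mark 90 0.021103731973285855 [0.47591898 0.14733398] 0.1833153550363986 182.8973590751082
```

Call:
arm_command(rows=[[85,0,0,12,0.017],[85,0,0,24,0],[85,0,0,24,0],[85,0,0,24,0],[85,0,0,12,0],[85,0,0,4,0],[85,0,0,0,0],[85,0,0,0,0]])

```text
time_s: 3.8
eef_pos: [0.6595, 0.1571, 0.1625]
ee_rot: [-3.141, -0.002, -0.056]
ft_force: [-0.1, -0.5, 0.1]
width: 0.0847
```

Call:
arm_command(rows=[[40,0,0,0,0],[20,0,0,0,0],[10,0,0,0,0],[5,0,0,0,0],[5,0,0,0,0],[5,0,0,0,0],[5,0,0,0,0],[5,0,0,0,0]], squeeze=25)

```text
time_s: 4.8
eef_pos: [0.6591, 0.1574, 0.1614]
ee_rot: [-3.141, -0.0, -0.056]
ft_force: [1.1, 4.4, 0.8]
width: 0.0133
```

Call:
arm_command(rows=[[5,0,0,0,-0.01],[5,0,0,0,-0.02],[5,0,0,0,-0.035],[5,0,0,0,-0.05],[5,0,0,0,-0.05],[5,0,0,0,-0.05],[5,0,0,0,-0.05],[5,0,0,0,-0.05],[5,0,0,0,-0.05],[5,0,0,0,-0.05],[5,0,0,0,-0.05],[5,0,0,0,-0.05]])

```text
time_s: 6.3
eef_pos: [0.659, 0.1576, 0.1614]
ee_rot: [-3.141, -0.001, 0.461]
ft_force: [1.4, 5.2, -0.3]
width: 0.0138
```

Call:
arm_command(rows=[[5,0,0,0,-0.05],[5,0,0,0,-0.05],[5,0,0,0,-0.05],[5,0,0,0,-0.05],[5,0,0,0,-0.05],[5,0,0,0,-0.05],[5,0,0,0,-0.05],[5,0,0,0,-0.05],[5,0,0,0,-0.04],[5,0,0,0,-0.03],[5,0,0,0,-0.02],[5,0,0,0,-0.01]])

```text
time_s: 7.8
eef_pos: [0.659, 0.1576, 0.1614]
ee_rot: [-3.141, -0.001, 0.96]
ft_force: [0.8, 5.8, 0.4]
width: 0.0135
```

Call:
arm_command(rows=[[5,0,0,0,-0.01],[5,0,0,0,-0.01],[5,0,0,0,-0.01],[5,0,0,0,0],[5,0,0,0,0],[5,0,0,0,0]])

```text
time_s: 8.55
eef_pos: [0.6589, 0.1576, 0.1614]
ee_rot: [-3.141, -0.001, 0.99]
ft_force: [1.3, 6.5, 0.8]
width: 0.0134
```

```bash
python3 - <<'E'
from h import *
snap('wrist','wrist3'); snap('side','side3'); s=sensors.sense();print(s['eef_pos'],s['ee_rot'],s['qpos'])
E
python3 w.py wrist3
```

```text
[0.65896498 0.15764232 0.16141289] [-3.14128079e+00 -8.47594546e-04  9.89950112e-01] [1.79983495e-01 5.15781279e-01 9.85699940e-01 8.30895533e-04
 1.63975285e+00 7.60886977e-01]
wrist3 disc [0.6602 0.1591 0.1674]
 bar 8029 ((662.107421875, 157.73428344726562), (56.670475006103516, 37.27627182006836), 79.19342041015625)
  cap [0, 48, 31, 22, 470] [0.5884 0.3248] r 4.0 z 0.095 rad 0.1806 ang 113.4
  cap [104, 140, 38, 26, 374] [0.5992 0.2633] r 11.2 z 0.087 rad 0.1207 ang 120.32
  cap [58, 152, 83, 50, 2743] [0.5878 0.2559] r 14.8 z 0.115 rad 0.1209 ang 126.8
  cap [627, 248, 13, 14, 137] [0.8101 0.0558] r 3.6 z 0.089 rad 0.1821 ang 325.44
  cap [473, 302, 77, 68, 3263] [0.7258 0.0547] r 20.6 z 0.109 rad 0.1233 ang 302.17
  cap [117, 328, 68, 46, 1668] [0.5334 0.1585] r 22.8 z 0.092 rad 0.1267 ang 180.29
```

View pics/wrist3.png

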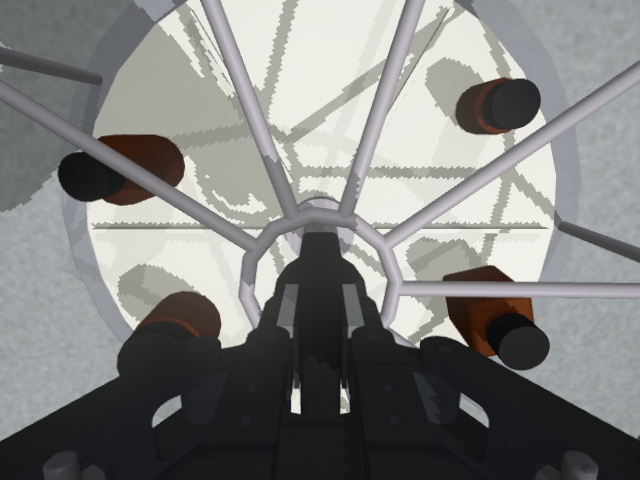

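View pics/side3.png

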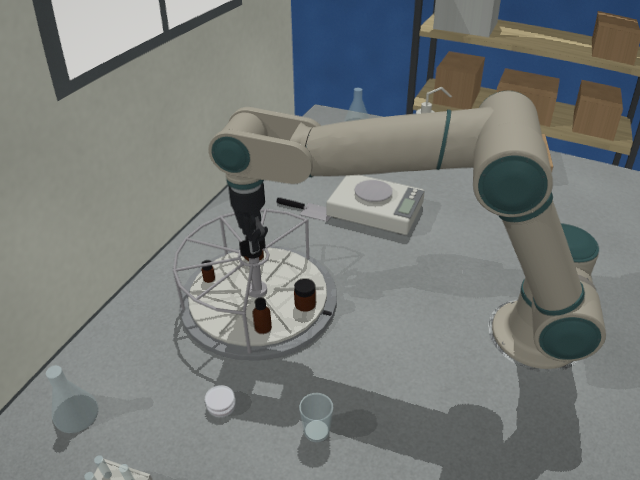

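Call:
arm_command(rows=[[5,0,0,0,-0.008],[5,0,0,0,0],[5,0,0,0,0],[20,0,0,0,0],[40,0,0,0,0],[60,0,0,0,0],[60,0,0,0,0],[60,0,0,-20,0],[60,0,0,-40,0],[60,0,0,-30,0],[60,0,0,-10,0],[60,0,0,0,0]])

```text
time_s: 10.15
eef_pos: [0.6592, 0.157, 0.262]
ee_rot: [3.141, -0.001, 0.997]
ft_force: [0.2, 0.6, -0.0]
width: 0.0596
```

```bash
python3 - <<'E'
from h import *
snap('wrist','wrist4'); s=sensors.sense();print(s['eef_pos'],s['ee_rot'])
E
python3 w.py wrist4
```

```text
[0.65886435 0.15699654 0.26043614] [-3.14080269e+00  8.09439183e-04  9.96870015e-01]
wrist4 disc [0.6589 0.1566 0.1687]
 bar 2220 ((659.5732421875, 157.00888061523438), (59.21912384033203, 13.534282684326172), 56.573699951171875)
  cap [101, 74, 25, 15, 221] [0.5884 0.3241] r 3.5 z 0.103 rad 0.1818 ang 112.84
  cap [148, 140, 51, 41, 1434] [0.587  0.2574] r 17.0 z 0.114 rad 0.1238 ang 125.51
  cap [534, 215, 26, 15, 197] [0.8097 0.0555] r 3.6 z 0.104 rad 0.1815 ang 326.15
  cap [427, 253, 50, 44, 1336] [0.7243 0.0561] r 19.2 z 0.109 rad 0.1199 ang 303.03
  cap [175, 271, 53, 48, 1522] [0.5324 0.1511] r 24.4 z 0.092 rad 0.1267 ang 182.53
```

View pics/wrist4.png

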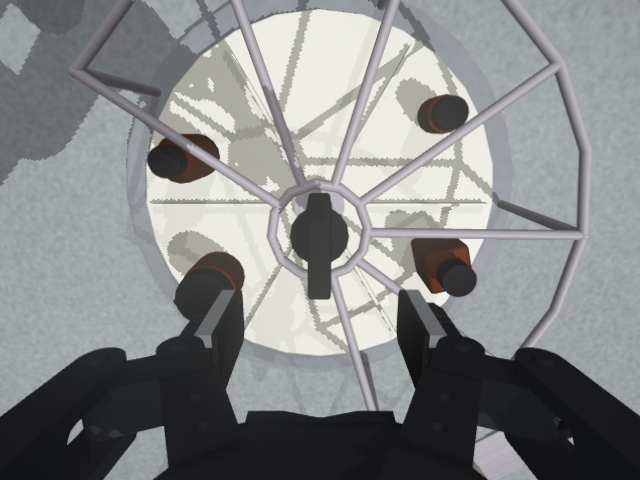

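Call:
arm_command(rows=[[85,-6,-8,0,0],[85,-12,-17,0,0],[85,-14,-20,0,0],[85,-14,-20,0,0],[85,-14,-20,0,0],[85,-9,-12,0,0],[85,-4.5,-6,0,0],[85,0,0,0,0],[85,0,0,0,0]])

```text
time_s: 11.32
eef_pos: [0.5329, 0.1512, 0.2608]
ee_rot: [-3.141, 0.0, 0.997]
ft_force: [-0.1, 0.8, -0.9]
width: 0.085
```

```bash
python3 - <<'E'
from m import *
s=sensors.sense();print(s['eef_pos'],s['ee_rot'])
for n in ['scene','side','wrist']:
    c=snap(n,n+'5'); X,ok,h=masks(c); x,y,z=X[...,0],X[...,1],X[...,2]
    a=ok&(np.hypot(x-.5324,y-.151)<.04)&(abs(z-.092)<.004)&(h[...,2]<90)
    if a.sum()>20:
        Q=X[a]; print(n,a.sum(),cv2.minEnclosingCircle((Q[:,:2]*1000).astype(np.float32)))
    k=ok&(np.hypot(x-.476,y-.147)<.03)&(z<.026)&(h[...,2]<50); 
    if k.sum(): print('mark',X[k].mean(0),k.sum())
E
```

```text
[0.53290564 0.15116996 0.26080952] [-3.14120313e+00  4.56113011e-04  9.96613078e-01]
scene 164 ((533.9794921875, 152.79058837890625), 25.57754898071289)
side 228 ((530.8974609375, 155.61045837402344), 24.261016845703125)
mark [0.47721221 0.15238805 0.02008136] 23
wrist 2576 ((532.428466796875, 150.13845825195312), 24.402454376220703)
```

View pics/wrist5.png

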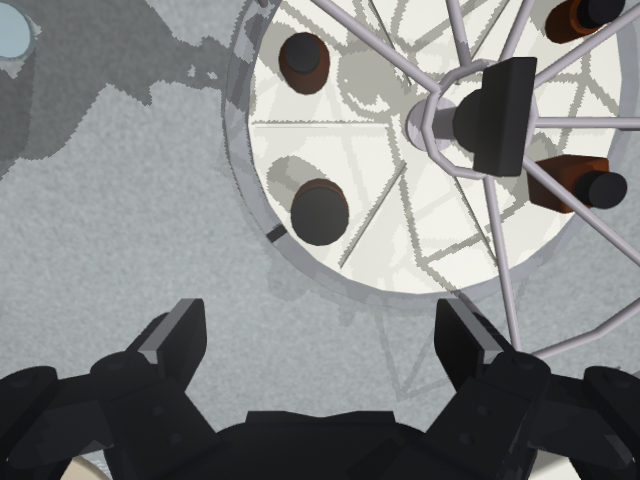

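Call:
arm_command(rows=[[85,0,0,15,0],[85,0,0,30,0],[85,0,0,40,0],[85,0,0,40,0],[85,0,0,35,0],[85,0,0,25,0],[85,0,0,15,0],[85,0,0,10,0],[85,0,0,5,0],[85,0,0,0,0],[85,0,0,0,0]])

```text
time_s: 12.85
eef_pos: [0.5331, 0.1513, 0.0471]
ee_rot: [3.14, -0.001, 0.997]
ft_force: [-0.0, -0.4, -0.2]
width: 0.0851
```

Call:
arm_command(rows=[[70,0,0,0,0],[62,0,0,0,0],[58,0,0,0,0],[55,0,0,0,0],[53,0,0,0,0],[50,0,0,0,0],[48,0,0,0,0],[45,0,0,0,0],[45,0,0,0,0],[45,0,0,0,0]], squeeze=30)

```text
time_s: 14.1
eef_pos: [0.5327, 0.1513, 0.0465]
ee_rot: [3.141, -0.0, 0.997]
ft_force: [-0.8, -0.2, 3.0]
width: 0.0512
```

```bash
python3 - <<'E'
from h import *
snap('side','side6'); snap('scene','scene6')
E
```

```text
(no output)
```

View pics/side6.png

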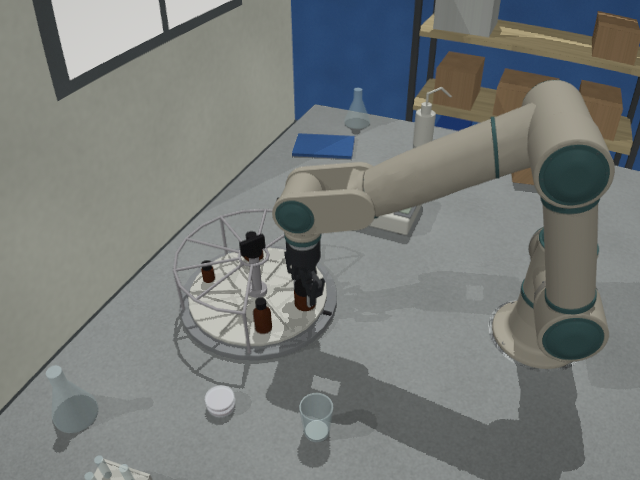

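Call:
arm_command(rows=[[45,0,0,-4,0],[45,0,0,-8,0],[45,0,0,-15,0],[45,0,0,-20,0],[45,0,0,-25,0],[45,0,0,-25,0],[45,0,0,-25,0],[45,0,0,-22,0],[45,0,0,-18,0],[45,0,0,-10,0],[45,0,0,-5,0],[45,0,0,0,0]], squeeze=40)

```text
time_s: 15.7
eef_pos: [0.5325, 0.1512, 0.223]
ee_rot: [-3.141, 0.0, 0.997]
ft_force: [-0.2, -0.0, -2.2]
width: 0.0508
```

```bash
python3 - <<'E'
from h import *
snap('scene','scene7');snap('wrist','wrist7');s=sensors.sense();print(s['eef_pos'],s['ee_rot'],s['ft_force'],s['qpos'])
E
```

```text
[0.53235633 0.15119609 0.22246074] [-3.14062882e+00  9.65316863e-04  9.96832154e-01] [ 0.4330272   0.11794914 -1.44042816] [ 2.10000629e-01  1.36114010e-01  1.32882495e+00 -3.02300366e-06
  1.67801780e+00  7.83964946e-01]
```

View pics/scene7.png

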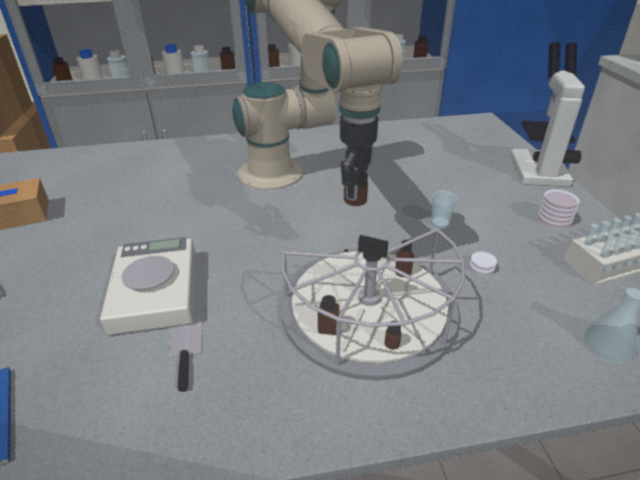

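Call:
arm_command(rows=[[45,-6,4,0,0],[45,-16,10,0,0],[45,-26,17,0,0],[45,-36,23,0,0],[45,-44,28,0,0],[45,-48,30,0,0],[45,-48,30,0,0],[45,-36,23,0,0],[45,-24,15,0,0],[45,-14,9,0,0],[45,-6,4,0,0],[45,0,0,0,0]])

```text
time_s: 17.3
eef_pos: [0.5296, -0.2087, 0.2233]
ee_rot: [-3.141, -0.0, 0.997]
ft_force: [0.4, -0.1, -2.1]
width: 0.0508
```

```bash
cat > p.py <<'E'
from m import *
import sys
tag=sys.argv[1]
s=sensors.sense();print(s['eef_pos'],s['ee_rot'],s['ft_force'])
for n in ['wrist','scene','side']:
    c=snap(n,n+tag); X,ok,h=masks(c); x,y,z=X[...,0],X[...,1],X[...,2]
    p=ok&(np.hypot(x-.529,y+.312)<.08)&(abs(z-.074)<.006)
    if p.sum()<100: continue
    cs=np.concatenate(cv2.findContours(p.astype(np.uint8),cv2.RETR_EXTERNAL,cv2.CHAIN_APPROX_NONE)[0]).reshape(-1,2)
    P=onz(c,cv2.convexHull(cs).reshape(-1,2),.074)[:,:2]; print(n,' pan',circ(P).round(4),p.sum(), 'z',np.median(z[p]).round(4))
E
python3 p.py 8
```

```text
[ 0.52960077 -0.2086598   0.22327511] [-3.14144561e+00 -1.84738328e-04  9.96964578e-01] [ 0.42458957 -0.05150422 -2.06821885]
wrist  pan [ 0.5331 -0.3152  0.0521] 2395 z 0.0738
scene  pan [ 0.5316 -0.3142  0.0564] 1327 z 0.0737
side  pan [ 0.5268 -0.3088  0.0557] 597 z 0.0717
```

View pics/wrist8.png

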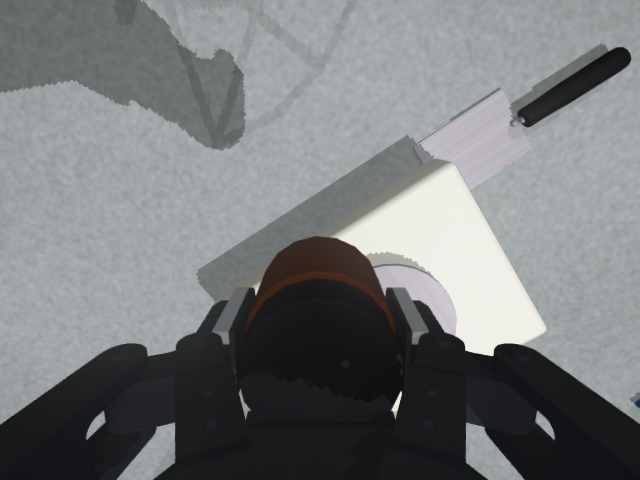

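Call:
arm_command(rows=[[45,-6,4,0,0],[45,-14,9,0,0],[45,-20,13,0,0],[45,-20,13,0,0],[45,-16,10,0,0],[45,-9,5.7,0,0],[45,-4,2,0,0],[45,0,0,0,0],[45,0,0,0,0]])

```text
time_s: 18.58
eef_pos: [0.5291, -0.3138, 0.2235]
ee_rot: [3.141, -0.0, 0.998]
ft_force: [-0.9, 0.5, -1.3]
width: 0.0511
```

Call:
arm_command(rows=[[45,0,0,6,0],[45,0,0,14,0],[45,0,0,20,0],[45,0,0,22,0],[45,0,0,20,0],[45,0,0,16,0],[45,0,0,12,0],[45,0,0,8,0],[45,0,0,5,0],[45,0,0,2,0],[45,0,0,0,0],[45,0,0,0,0]])

```text
time_s: 20.08
eef_pos: [0.5291, -0.3145, 0.0988]
ee_rot: [3.141, -0.0, 0.997]
ft_force: [0.3, -0.3, -1.4]
width: 0.051
```

```bash
python3 - <<'E'
from h import *
c=snap('scene','scene9'); d=snap('side','side9');s=sensors.sense();print(s['eef_pos'],s['ee_rot'],s['ft_force'])
a=cv2.resize(c['pixels'][200:350,60:260],None,fx=2,fy=2,interpolation=2); b=cv2.resize(d['pixels'][130:280,270:470],None,fx=2,fy=2,interpolation=2)
cv2.imwrite('pics/z9.png',np.hstack([a,b]))
E
```

```text
[ 0.52903946 -0.31446012  0.09868285] [ 3.14093116e+00 -2.36340915e-05  9.96816702e-01] [-0.01763469 -0.50989578 -0.72871043]
```

View pics/z9.png

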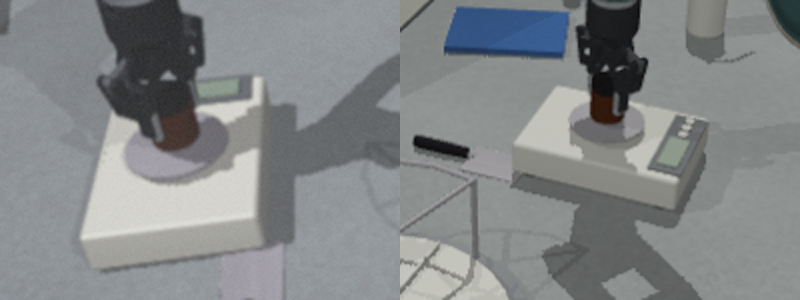

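The jar hangs just above the middle of the pan in both views.

Call:
arm_command(rows=[[45,0,0,1.5,0],[45,0,0,1.5,0],[45,0,0,1,0],[45,0,0,1,0],[45,0,0,0.5,0],[45,0,0,0.5,0],[45,0,0,0,0],[45,0,0,0,0]])

```text
time_s: 21.18
eef_pos: [0.5289, -0.3144, 0.0923]
ee_rot: [3.141, -0.0, 0.997]
ft_force: [0.1, 0.2, -1.0]
width: 0.0507
```

Call:
arm_command(rows=[[45,0,0,0.5,0],[45,0,0,0.5,0],[45,0,0,0,0],[45,0,0,0,0]])

```text
time_s: 21.68
eef_pos: [0.5289, -0.3144, 0.0913]
ee_rot: [3.141, -0.0, 0.997]
ft_force: [0.1, -0.8, -1.6]
width: 0.0509
```

Call:
arm_command(rows=[[45,0,0,0.5,0],[45,0,0,0,0],[45,0,0,0,0]])

```text
time_s: 22.05
eef_pos: [0.5289, -0.3144, 0.0908]
ee_rot: [3.142, -0.0, 0.997]
ft_force: [0.1, -0.3, -1.3]
width: 0.0509
```

Call:
arm_command(rows=[[45,0,0,0.5,0],[45,0,0,0,0],[45,0,0,0,0]])

```text
time_s: 22.42
eef_pos: [0.529, -0.3144, 0.0906]
ee_rot: [3.141, -0.0, 0.997]
ft_force: [-1.6, 0.4, 1.7]
width: 0.0511
```

The force turned from -1.3 to +1.7 N at the expected height, so the jar is on the pan. Releasing it.

Call:
arm_command(rows=[[51,0,0,0,0],[53,0,0,0,0],[56,0,0,0,0],[60,0,0,0,0],[68,0,0,0,0],[78,0,0,0,0],[85,0,0,0,0],[85,0,0,0,0],[85,0,0,0,0]], squeeze=20)

```text
time_s: 23.55
eef_pos: [0.5289, -0.3144, 0.0903]
ee_rot: [3.142, -0.0, 0.997]
ft_force: [0.8, -0.1, -0.5]
width: 0.0852
```

Call:
arm_command(rows=[[85,0,0,-5,0],[85,0,0,-15,0],[85,0,0,-25,0],[85,0,0,-35,0],[85,0,0,-35,0],[85,0,0,-20,0],[85,0,0,-10,0],[85,0,0,0,0],[85,0,0,0,0]])

```text
time_s: 24.68
eef_pos: [0.5286, -0.3142, 0.2341]
ee_rot: [-3.14, -0.0, 0.997]
ft_force: [0.1, 0.1, 0.6]
width: 0.0846
```

```bash
python3 p.py 10; python3 - <<'E'
from m import *
for n in ['wrist','scene','side']:
    c=load(n+'10'); X,ok,h=masks(c); x,y,z=X[...,0],X[...,1],X[...,2]
    a=ok&(np.hypot(x-.529,y+.314)<.05)&(abs(z-.136)<.006)&(h[...,2]<90)
    if a.sum()>20: Q=X[a]; print(n,'cap',a.sum(),cv2.minEnclosingCircle((Q[:,:2]*1000).astype(np.float32)),Q[:,2].min(),np.median(Q[:,2]),Q[:,2].max())
c=load('scene10');d=load('side10')
a=cv2.resize(c['pixels'][150:390,60:480],(400,229)); b=cv2.resize(d['pixels'][130:370,170:470],None,fx=1.33,fy=1.33)[:, :400]
e=np.zeros((330,800,3),np.uint8); e[:229,:400]=a; e[:b.shape[0],400:400+b.shape[1]]=b[:330]
cv2.imwrite('pics/z10.png',e)
E
```

```text
[ 0.52858567 -0.31418023  0.2341153 ] [-3.13972106e+00 -9.51555828e-05  9.96799269e-01] [0.07958724 0.14635632 0.59719589]
wrist  pan [ 0.5293 -0.3174  0.0558] 9646 z 0.0738
scene  pan [ 0.5317 -0.3142  0.0563] 898 z 0.074
side  pan [ 0.5272 -0.3084  0.0552] 408 z 0.0723
wrist cap 4171 ((529.1005249023438, -315.5864562988281), 24.3582820892334) 0.13003265735996675 0.13578679861074044 0.13791069074752213
scene cap 289 ((529.4976806640625, -312.5749206542969), 26.555870056152344) 0.13001827940848143 0.1349323508622623 0.137991839793687
side cap 126 ((529.9999389648438, -310.8817138671875), 27.525232315063477) 0.13012066505208764 0.13359143337692064 0.13767284977700445
```

View pics/z10.png

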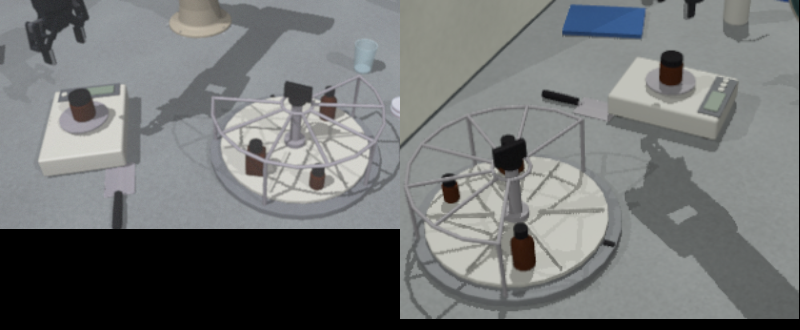

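View pics/wrist10.png

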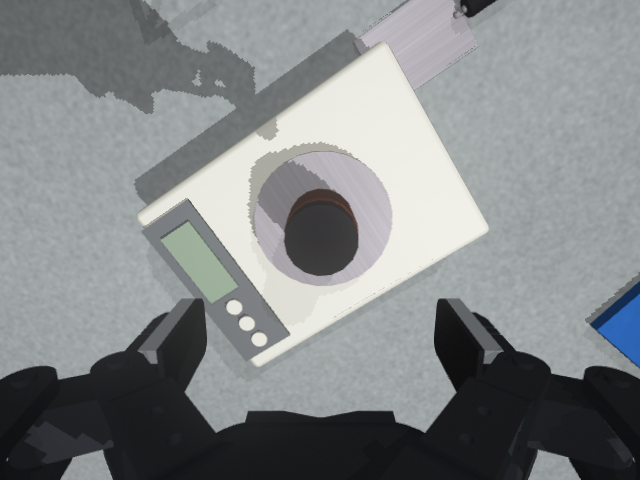

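The jar stands upright on the pan. In the wrist view its cap is at (321,240), about 2 mm from the pan's centre. The other three bottles are still standing and the gripper is well clear.

```bash
python3 - <<'E'
from h import *
print(order.finish_job())
E
```

```text
the job is handed in; nothing more can be done
None
```

The jar is standing upright on the balance pan and released, and the job is handed in at about 25 s of the allowed 62 s. I turned the carousel about 60° anticlockwise by its bar, let it come to rest, then lifted the jar out through the gap and lowered it onto the pan.

- **Carousel position:** with the bar released, the jar stood at 182.5° against the mark's 182.85°, which is under 1 mm off the middle of the gap.
- **Placing:** first contact with the pan was at about 2–3 N. In the wrist view the jar's axis is about 2 mm from the pan's centre, and its cap is at the expected height.
- **The rest of the scene:** in the last pictures the other three bottles stand in the carousel and the spatula looks undisturbed. I judged the beaker and dishes by eye only; the dishes are mostly out of the last crop I viewed. The gripper was 85 mm or more above the jar's cap at hand-in.
- **Disagreements:** the side camera gives positions about 5 mm off from the wrist camera, and the scene camera about 3 mm. I used the wrist camera's frame throughout.

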